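Open the enamelling kiln by its door lever

ROBOT

A 6-joint arm with a two-finger parallel gripper is mounted at the origin on the work surface. World frame = base frame: x ahead of the robot, y to its left, z up, the work surface at z = 0. Lengths are in m, angles in rad, forces in N, time in s.
With the tool pointing down it reaches from about 0.35 to 0.975 m from the base axis. Payload 4.9 kg.
Tool frame: the origin (TCP) lies at the very end of the fingers, on their centre line; the grasp point (between the pads) lies 19 mm behind it; z points along the fingers, y is the line along which they close (so a half turn about z gives the same grasp; the last joint's range is limited). The gripper opens to 85 mm and grips with 20 to 120 N. Pads are 22 mm wide; open, the fingers measure 114 mm over their backs; the gripper's body (76 mm by 85 mm) begins 54 mm behind the grasp point. The pads swing forward as they close: fully open they stand 13 mm farther back than shut.
Start: joints at [-1.38, 0.053, 1.613, -0, 1.476, -0.119], TCP at [0.191, -0.595, 0.231] pointing down, gripper open.
Joint ranges: [-3.01, 3.01], [-1.01, 2.22], [0.06, 2.58], [-1.02, 4.17], [0.09, 2.62], [-3.14, 3.14]. Speed limits (rad/s): [2.57, 2.57, 3.14, 3.14, 3.14, 3.14].

INTERFACE

Orientations are given as a rotation vector (axis times angle).
In Python, from station import ctrl, imaging gives the robot as it stands.
- The arm moves only by the tool play_rows, never from a script. Its argument "series" is a list of rows, each a list of 3 entries, a list of its own where there are three numbers: the opening, from 0 (shut) to 1 (fully open), then the shift along the tool's x, y, z each as a share of 0.05 m, from -1 to 1, then the turn, a rotation vector about the tool's x, y, z each as a share of 8 degrees, from -1 to 1. In form: [[grip, [dx, dy, dz], [ax, ay, az]], ...]. A call has 1 to 8 rows; each row shifts and turns the commanded pose from where the row before left it, along the tool's axes as they then stand; what a row does not reach is not made up. A row lasts 1/8 s, in which the tool goes at most 62.5 mm and 10.7 degrees, less where a joint would pass 70% of its speed; a pose out of reach is approached as far as the arm can. A call with a number of a shift or a turn outside -1 to 1 is refused whole. A call with a gripper value outside its range is refused whole. The fingers move at their own pace and stop on an object; "force" is the grip in N (left out, the last holds). Time passes only in rows, so rows that do not move let the fingers close. It gives the time, the measured TCP pose, the force, the opening and the grip force at its end, in the units of the state.
- ctrl.get_obs(): the state, without advancing time (a new reading comes with each control period).
- imaging.get_image(name): name is "scene" or "side" or "wrist"; returns a dict with "color" (480x640x3 uint8, blue, green, red), "fx", "fy", "cx", "cy" (pixels), "D" ([k1, k2, p1, p2, k3] as OpenCV has them; the pictures are not rectified), "extrinsics" (4x4, takes a point from world to camera coordinates); the wrist camera has in their place "hand_eye" (4x4, takes a point from camera to tool coordinates, whose origin is the TCP and whose axes are the flange's). Camera axes: x right, y down, z forward; pixel columns grow to the right and rows downward; lengths in m; the calibration is good to about 2 mm. A picture is of the moment at which its call begins: read the wrist's pose just before it. There is no depth.
- ctrl.finish_job(): hands the job in; it is judged then, once.
The state is a dict: "t": time; "q": joint angles; "dq": joint speeds; "effort": joint torques, N m; "tool_pos": TCP position; "tool_rot": TCP orientation; "contact_force": force on the tool from outside, world axes, zero at the start; "wrist_torque": the same for the moment, N m; "opening": finger opening in m; "grip_force": force on a finger pad.
Only numpy, scipy, OpenCV 4.12 (cv2) and the standard library are available. Lean on these libraries where they do the work, as an engineer would, in place of code of your own. Each camera call takes 0.05 s, during which the arm holds its last target. There are 200 camera calls.

TASK

The enamel in the kiln is fired: switch the kiln off at its controller by pressing the raised end of the rocker switch all the way down, and only then open the kiln, pressing down the black handle of the door lever with the fingertips until the door is fully up. Finish while still holding the handle down, so that the door stays up. Only press: do not grip the lever, do not touch the hot door, and leave everything else on the bench where it is.

Things in the scene. Friction and masses are not known exactly. Their poses are not given: they have to be found in the camera images.
- kiln: Grey bench kiln, fixed, yaw within 0.3 rad. Origin: on the bench, straight below the lever's pivot. The case, 250 x 260 mm, 230 mm high, fills x -20 to +230 mm, y +37 to +297 mm of this frame. Its mouth and sliding door are in the face towards -y; the door lever lies across that face in the upright plane y = 0, and its handle end sticks out past the case to -x (towards the robot).
- kiln_door: Hot dark steel door plate, 148 mm wide, 100 mm high, 16 mm thick, sliding straight up and down in guides on the kiln's face. Origin: middle of its lower edge, at kiln x +105, y +24 mm, 60 mm above the bench when shut, 130 mm when fully up (lever just on its buffer). A pin near its top rides in the lever's slot: it follows the lever and falls shut when the handle is let go.
- door_lever: Steel rocking lever, bar 8 x 16 mm. Origin: its pivot, 207 mm above the kiln's origin. x runs from handle end to door end, y along the pivot, z up. Door shut: handle end 0.32 rad above level; fully pressed, on a soft rubber buffer (gives about 1 mm per N at the handle): 0.32 rad below. 3 to 6 N on the handle press it down; it returns by itself. Small things up to 55 mm high may stand below.
- handle_top (a point): Middle of the upper face of the lever's handle, a black flat paddle 76 mm long (along the lever), 46 mm wide, 14 mm thick; 170 mm from the pivot along the lever's -x. Moves with the lever in its upright plane: 267 mm above the bench when the door is shut, 160 mm when it is fully up. Carries the lever's axes.
- controller: Grey controller box of the kiln, 130 mm (its x) x 150 mm (its y), flat top 60 mm above the bench; fixed, yaw within 0.4 rad. Origin: centre of its underside. On top: the rocker switch (hinge at x -18, y +35 mm), a round black dial (x -18, y -38 mm, up to 77 mm high, not used) and a dark display strip (x +42 mm).
- rocker (a joint): Angle of the black rocker switch, rad: 0 = on (the end at the box's -x side, nearest the robot, stands up), 0.4 = off (that half lies level and the other end stands up). It is 60 mm long along the box's x, 34 mm wide, a V of two flat halves hinged at the middle, 64 mm above the bench; the high end stands 12 mm over the hinge. 3 N on its end moves it; it stays as put.
- switch_pad (a point): Point on the upper face of the switch's -x half (the one to press), on its centre line, 20 mm from the hinge; it moves with the switch: 72 mm above the bench when on, 64 mm when off.
- pliers: Bystander: flat-lying pliers with yellow handles, about 150 mm long.
- doming_block: Bystander: 50 mm steel cube with round hollows.
- soldering_board: Bystander: pale round soldering board, 140 mm across, 14 mm thick.
- trivet: Bystander: three-armed steel trivet with an enamelled copper disc, 70 mm across, standing on the soldering board.
- file_pot: Bystander: white pot 76 mm across and 90 mm high with files, 170 mm high in all.
- enamel_jar: Bystander: small jar of enamel, 44 mm across, 55 mm high.
- findings_box: Bystander: clear compartment box, 100 x 140 x 28 mm, with small findings.
- firing_fork: Bystander: firing fork with a wooden handle, 370 mm long, lying flat.
Not all that is in view belongs to the job. Of the things that look like the controller, take the one that is nearest to the robot's base at the start.

How it is judged:
On the way, in this order (a step that is already met when the one before it is completed fails the run):
1. the rocker switch is pressed over to off while the door is still shut (value of joint rocker above 0.28 rad and height (world z) of kiln_door below 0.066 m), for 0.2 s.
2. the lever's handle is pressed down with the fingers and the door is fully up (height (world z) of kiln_door above 0.122 m and contact force between the fingers and door_lever above 1 N), for 0.3 s.
At the end, for the whole second after the job is handed in: The switch is off (rocker beyond 0.28 of its 0.4 rad) and the fingers still press on the lever (more than 1 N), holding the door up at rest with its lower edge more than 122 mm above the bench (fully up is 130 mm) (all of step 2 and value of joint rocker above 0.28 rad and linear speed of kiln_door below 0.02 m/s); the arm keeps its last pose, push and grip.
It fails at once if the door is opened while the kiln is still switched on (height (world z) of kiln_door above 0.07 m and value of joint rocker below 0.28 rad).
It fails at once if the hot door is touched (contact force between any of the fingers, the arm and kiln_door above 0.5 N).
It fails at once if the lever is gripped or forced (more than 40 N between fingers and lever) (contact force between the fingers and door_lever above 40 N).
It fails at once if a thing on the bench is moved by more than 20 mm or lifted (distance of any of pliers, doming_block, soldering_board, trivet, file_pot, enamel_jar, findings_box, firing_fork from where it was at the start of the episode above 0.02 m).
It also fails if it takes over 38 s, if anything falls off the work surface, if the arm or the gripper's body presses on something with over 40 N, if the wrist force passes 120 N, or if a joint passes its speed limit or range.

## Working session

There is one attempt and no reset: what is moved stays moved. The work goes in short steps, Python scripts to look and compute and a tool call to move; the robot and the scene stay as the last step left them, time stands still between calls to the robot, and variables do not carry over. Pictures are saved under pics/ and viewed, at most 10 in all, crops included, and the job is handed in when it is done.

Besides the shell and the picture viewer there is one more tool, called after "Call:" as a command line: name --argument value ..., lists and objects as JSON in quotes. play_rows: Moves the arm, as the interface text tells. Shift numbers are shares of 0.05 m and turn numbers shares of 8 degrees, none past 1 either way. Its arguments: {"type":"object","properties":{"series":{"type":"array"},"force":{"type":"number"}},"required":["series"]}

```bash
mkdir -p pics; python3 - <<'E'
from station import ctrl, imaging
import cv2,pickle
o=ctrl.get_obs();print(o)
d={}
for n in("scene","side","wrist"):
    d[n]=imaging.get_image(n);cv2.imwrite(f"pics/{n}0.png",d[n]["color"])
    print(n,{k:(v if k!="extrinsics" else v) for k,v in d[n].items() if k!="color"})
d["obs"]=o
pickle.dump(d,open("d0.pkl","wb"))
E
```

```text
{'t': 0.0, 'q': array([-1.37997776e+00,  5.33285829e-02,  1.61431452e+00, -1.75510011e-05,
        1.47601011e+00, -1.18978870e-01]), 'dq': array([-0.00140067, -0.00149869,  0.00160301,  0.00023988,  0.0013334 ,
       -0.00042326]), 'effort': array([-1.69085208e-03, -3.93679583e+01, -3.70178318e+01, -2.23491811e-04,
        7.23318910e-03,  1.30746596e-05]), 'tool_pos': array([ 0.19042806, -0.59461647,  0.2300683 ]), 'tool_rot': array([-3.10194450e+00, -4.84370015e-01,  1.43568458e-04]), 'contact_force': array([-0.07353951, -0.04672489,  0.0371647 ]), 'wrist_torque': array([ 0.00178827, -0.01625179, -0.01508004]), 'grip_force': 0.0, 'opening': 0.08523143803778765}
scene {'fx': 566.2891731710222, 'fy': 566.2891731710222, 'cx': 316.4579973443352, 'cy': 241.55453807605767, 'D': array([-0.07939258,  0.        ,  0.        ,  0.        ,  0.        ]), 'extrinsics': array([[-0.74562253,  0.66619828,  0.01506304,  0.51987627],
       [ 0.46470556,  0.53604309, -0.70477411, -0.03571141],
       [-0.47759374, -0.51849558, -0.70927185,  1.90225093],
       [ 0.        ,  0.        ,  0.     
[... 403 characters left out ...]
3102911e-01,  6.01402676e-01, -7.06476496e-01,
         1.74630291e+00],
       [ 0.00000000e+00,  0.00000000e+00,  0.00000000e+00,
         1.00000000e+00]])}
wrist {'fx': 396.0151823819582, 'fy': 396.0151823819582, 'cx': 318.69843380029937, 'cy': 237.5658544154378, 'D': array([-0.06632286,  0.        ,  0.        ,  0.        ,  0.        ]), 'hand_eye': array([[-5.71806147e-04, -9.46741962e-01, -3.21992750e-01,
         8.26280268e-02],
       [ 9.99999640e-01, -3.39704443e-04, -7.77015915e-04,
         2.25052004e-04],
       [ 6.26251204e-04, -3.21993078e-01,  9.46741816e-01,
        -1.42698319e-01],
       [ 0.00000000e+00,  0.00000000e+00,  0.00000000e+00,
         1.00000000e+00]])}
```

View pics/scene0.png

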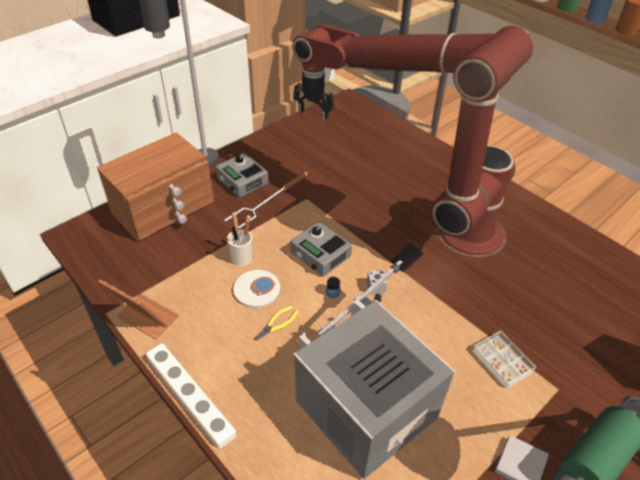

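View pics/side0.png

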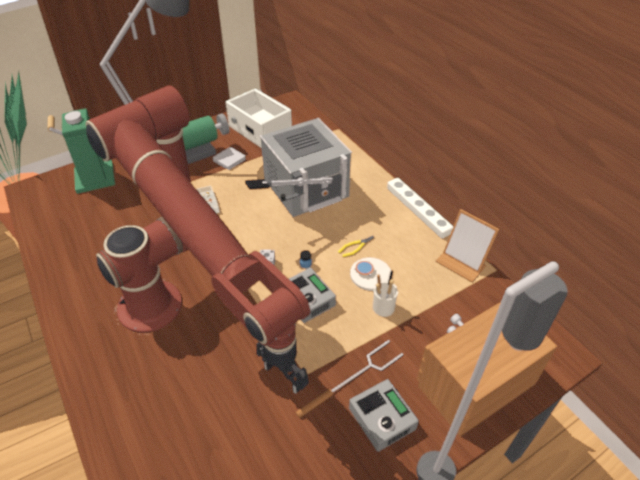

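Two candidates for the controller: one on the mat at scene (321,248), side (312,292), and one on the dark bench at scene (242,174), side (384,413). The black handle is at scene (405,257), side (258,184). I'll take a close crop and cast rays to check which is nearer the base.

```bash
cat > h.py <<'E'
import cv2,numpy as np,pickle
from scipy.spatial.transform import Rotation as R
def ray(im,uv,obs=None):
    K=np.array([[im["fx"],0,im["cx"]],[0,im["fy"],im["cy"]],[0,0,1]])
    n=cv2.undistortPoints(np.float64([[uv]]),K,im["D"])[0,0]
    d=np.r_[n,1]
    if "extrinsics" in im: T=np.linalg.inv(im["extrinsics"])
    else:
        T=np.eye(4);T[:3,:3]=R.from_rotvec(obs["tool_rot"]).as_matrix();T[:3,3]=obs["tool_pos"];T=T@im["hand_eye"]
    return T[:3,3],T[:3,:3]@d
def onz(im,uv,z,obs=None):
    c,d=ray(im,uv,obs);return c+d*(z-c[2])/d[2]
def tri(*rs):
    A=np.zeros((3,3));b=np.zeros(3)
    for c,d in rs:
        d=d/np.linalg.norm(d);P=np.eye(3)-np.outer(d,d);A+=P;b+=P@c
    p=np.linalg.solve(A,b);return p,[float(np.linalg.norm(np.cross(p-c,d/np.linalg.norm(d)))) for c,d in rs]
E
python3 - <<'E'
from h import *
d=pickle.load(open("d0.pkl","rb"));np.set_printoptions(precision=4,suppress=True)
for uv in((321,248),(242,174)):print("ctrl",onz(d["scene"],uv,.06))
print("handle",tri(ray(d["scene"],(405,257)),ray(d["side"],(258,184))))
s=cv2.resize(d["scene"]["color"][205:325,280:440],None,fx=5,fy=5,interpolation=cv2.INTER_CUBIC)
cv2.imwrite("pics/c1.png",s)
s=d["side"]["color"]
cv2.imwrite("pics/c2.png",np.vstack([cv2.resize(s[165:225,235:355],None,fx=5,fy=5,interpolation=cv2.INTER_CUBIC),cv2.resize(s[245:305,235:355],None,fx=5,fy=5,interpolation=cv2.INTER_CUBIC)]))
E
```

```text
ctrl [ 0.475 -0.229  0.06 ]
ctrl [ 0.4414 -0.6842  0.06  ]
handle (array([0.4688, 0.078 , 0.261 ]), [0.0014365710828342425, 0.0014365710828343912])
```

View pics/c1.png

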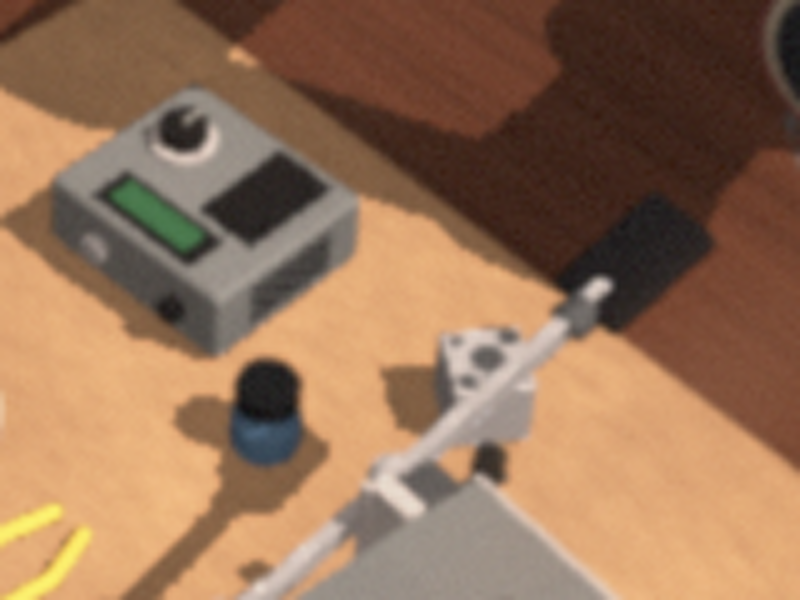

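View pics/c2.png

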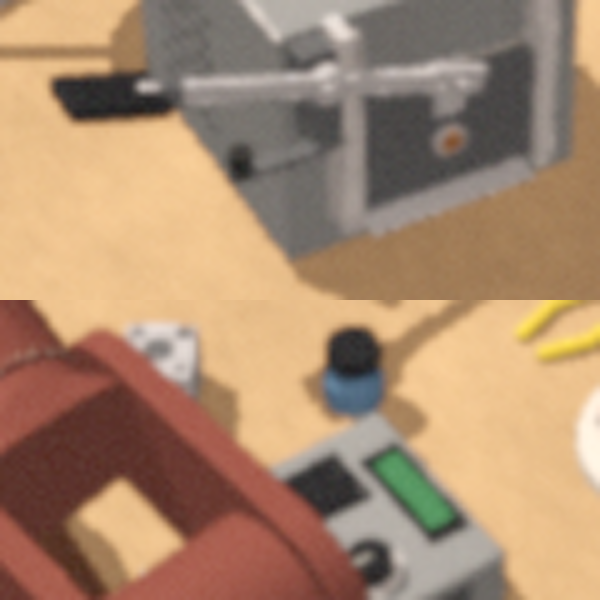

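The near box at scene (321,248) is the right controller: 0.53 m from the base against 0.81 m. Its rocker is at crop (268,197), with the -x end at crop (305,170) and the dial at crop (183,133). The handle paddle's corners in the crop are (655,193), (715,243), (615,330) and (560,280). The doming block and jar stand below or beside the lever.

```bash
python3 - <<'E'
from h import *
d=pickle.load(open("d0.pkl","rb"));np.set_printoptions(precision=4,suppress=True)
S=d["scene"];V=d["side"]
c=lambda x,y:((x/5)+280-.4,(y/5)+205-.4)
C=np.array([onz(S,c(*p),.06) for p in((190,90),(355,203),(215,300),(55,187))])
print(C,C.mean(0),[np.linalg.norm(C[i]-C[(i+1)%4]) for i in range(4)])
ux=(C[3]+C[2]-C[0]-C[1]);yaw=np.arctan2(ux[1],ux[0]);uy=(C[1]+C[2]-C[0]-C[3]);print("yaw",yaw,np.arctan2(-uy[0],uy[1]))
R2=lambda a:np.array([[np.cos(a),-np.sin(a)],[np.sin(a),np.cos(a)]])
print("hinge pred",C.mean(0)[:2]+R2(yaw)@[-.018,.035],"pad",C.mean(0)[:2]+R2(yaw)@[-.038,.035])
print("rock end-x",onz(S,c(305,170),.075),"+x",onz(S,c(227,225),.065),"mid",onz(S,c(268,197),.064))
s2=lambda x,y:((x/5)+235-.4,(y/5)+165-.4)
Hs=[onz(S,c(*p),z) for p,z in zip(((655,193),(715,243),(615,330),(560,280)),(.279,.279,.255,.255))]
print("handle corners",np.array(Hs),np.mean(Hs,0))
# side corners: tip far/near etc.
for a,b in(((655,193),(72,118)),((715,243),(52,80))):
  print(tri(ray(S,c(*a)),ray(V,s2(*b))))
# pivot region
print("pivot",tri(ray(S,c(390,485)),ray(V,s2(325,80))), "doorend")
print("dome block",onz(S,c(490,370),.05),"jar",onz(S,c(267,385),.055))
E
```

```text
[[ 0.4065 -0.3213  0.06  ]
 [ 0.3972 -0.1777  0.06  ]
 [ 0.518  -0.1743  0.06  ]
 [ 0.5292 -0.3107  0.06  ]] [ 0.4627 -0.246   0.06  ] [np.float64(0.14390590522630672), np.float64(0.12083856017293262), np.float64(0.13685354465002753), np.float64(0.12318760777179162)]
yaw 0.05746599833174317 0.07293160981449329
hinge pred [ 0.4427 -0.2121] pad [ 0.4228 -0.2132]
rock end-x [ 0.4116 -0.2087  0.075 ] +x [ 0.4736 -0.2124  0.065 ] mid [ 0.4374 -0.2142  0.064 ]
handle corners [[0.4341 0.0651 0.279 ]
 [0.4378 0.1092 0.279 ]
 [0.5026 0.1031 0.255 ]
 [0.4983 0.0611 0.255 ]] [0.4682 0.0846 0.267 ]
(array([0.429 , 0.061 , 0.2722]), [0.0006214045503633526, 0.0006214045503634507])
(array([0.4342, 0.1048, 0.2723]), [0.002038158544714415, 0.0020381585447142884])
pivot (array([0.629 , 0.0749, 0.2081]), [0.0009602933819503438, 0.0009602933819504508]) doorend
dome block [ 0.4262 -0.0319  0.05  ] jar [ 0.5372 -0.1074  0.055 ]
```

Call:
play_rows --series '[[0,[0,0,0],[0,0,1]],[0,[0,0,0],[0,0,1]],[0,[0,0,0],[0,0,0.2]],[0,[0,0,0],[0,0,0]]]'

```text
t: 0.65
tool_pos: [0.1905, -0.5951, 0.231]
tool_rot: [-3.141, -0.007, 0.0]
contact_force: [-1.1, -0.2, 0.2]
opening: 0.0123
grip_force: 0.0
```

Call:
play_rows --series '[[0,[0.55,-0.95,0],[0,0,0]],[0,[0.55,-0.95,0],[0,0,0]],[0,[0.55,-0.95,0],[0,0,0]],[0,[0.55,-0.95,0],[0,0,0]],[0,[0.55,-0.95,0],[0,0,0]],[0,[0.55,-0.95,0],[0,0,0]],[0,[0.55,-0.95,0],[0,0,0]],[0,[0,0,0],[0,0,0]]]'

```text
t: 1.65
tool_pos: [0.3834, -0.2597, 0.2315]
tool_rot: [3.142, 0.015, 0.001]
contact_force: [-0.1, 0.2, 0.7]
opening: 0.0001
grip_force: 0.0
```

```bash
python3 - <<'E'
from station import ctrl, imaging
import cv2,pickle
o=ctrl.get_obs();im=imaging.get_image("wrist");cv2.imwrite("pics/w1.png",im["color"])
pickle.dump((o,im),open("w1.pkl","wb"))
E
```

```text
(no output)
```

View pics/w1.png

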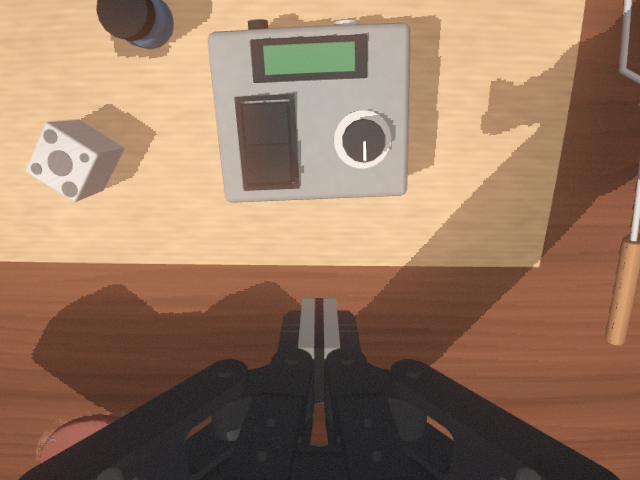

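The controller fills the top centre of the wrist view. The rocker's hinge line is at about (268,144), its near (-x) end at (271,186) and far end at (266,100). The dial is at (362,139) and the doming block is clear, at (75,160).

```bash
python3 - <<'E'
from h import *
np.set_printoptions(precision=4,suppress=True)
o,im=pickle.load(open("w1.pkl","rb"))
for n,uv,z in(("hinge",(268,144),.064),("near",(271,186),.075),("far",(266,100),.066),("dial",(363,140),.075),("c1",(209,35),.06),("c2",(408,27),.06),("c3",(407,193),.06),("c4",(227,201),.06)):print(n,onz(im,uv,z,o))
E
```

```text
hinge [ 0.4363 -0.2203  0.064 ]
near [ 0.4058 -0.223   0.075 ]
far [ 0.4687 -0.2199  0.066 ]
dial [ 0.4409 -0.292   0.075 ]
c1 [ 0.5145 -0.1786  0.06  ]
c2 [ 0.5209 -0.3231  0.06  ]
c3 [ 0.3981 -0.3312  0.06  ]
c4 [ 0.3901 -0.1849  0.06  ]
```

Call:
play_rows --series '[[0,[0.32,-0.39,0.5],[0,0,0]],[0,[0.32,-0.39,0.5],[0,0,0]],[0,[0,0,0.7],[0,0,0]],[0,[0,0,0.7],[0,0,0]],[0,[0,0,0.4],[0,0,0]],[0,[0,0,0],[0,0,0]]]'

```text
t: 2.45
tool_pos: [0.4123, -0.2235, 0.0893]
tool_rot: [-3.139, -0.002, 0.006]
contact_force: [-0.5, 0.3, -0.2]
opening: 0.0002
grip_force: 0.0
```

Call:
play_rows --series '[[0,[0.06,-0.04,0.1],[0,0,0]],[0,[0,0,0.1],[0,0,0]],[0,[0,0,0.1],[0,0,0]],[0,[0,0,0.1],[0,0,0]],[0,[0,0,0.08],[0,0,0]],[0,[0,0,0.03],[0,0,0]],[0,[0,0,0],[0,0,0]]]'

```text
t: 3.32
tool_pos: [0.4171, -0.221, 0.0656]
tool_rot: [-3.141, -0.004, -0.0]
contact_force: [0.4, 0.4, -0.3]
opening: -0.0002
grip_force: 0.1
```

Call:
play_rows --series '[[0,[0,0,0.03],[0,0,0]],[0,[0,0,0.02],[0,0,0]],[0,[0,0,0],[0,0,0]]]'

```text
t: 3.7
tool_pos: [0.4171, -0.221, 0.0639]
tool_rot: [-3.141, -0.004, 0.001]
contact_force: [-3.2, 1.8, 5.5]
opening: -0.0002
grip_force: 3.0
```

Firm contact at 64 mm, which is the off height. I'll back off, hold briefly, and look from above.

Call:
play_rows --series '[[0,[0,0,0],[0,0,0]],[0,[0,0,-0.5],[0,0,0]],[0,[0,0,-1],[0,0,0]],[0,[0,0,-1],[0,0,0]],[0,[-0.5,0,-0.9],[0,0,0]],[0,[-0.5,0,-0.5],[0,0,0]],[0,[0,0,0],[0,0,0]]]'

```text
t: 4.58
tool_pos: [0.3675, -0.222, 0.2607]
tool_rot: [3.138, 0.002, 0.008]
contact_force: [0.4, -0.2, -0.7]
opening: 0.0001
grip_force: 0.0
```

```bash
python3 - <<'E'
from station import ctrl, imaging
import cv2,pickle
o=ctrl.get_obs();im=imaging.get_image("wrist");s=imaging.get_image("scene")
pickle.dump((o,im,s),open("w2.pkl","wb"));print(o["tool_pos"])
cv2.imwrite("pics/w2.png",im["color"])
E
```

```text
[ 0.36751312 -0.22204351  0.26072847]
```

View pics/w2.png

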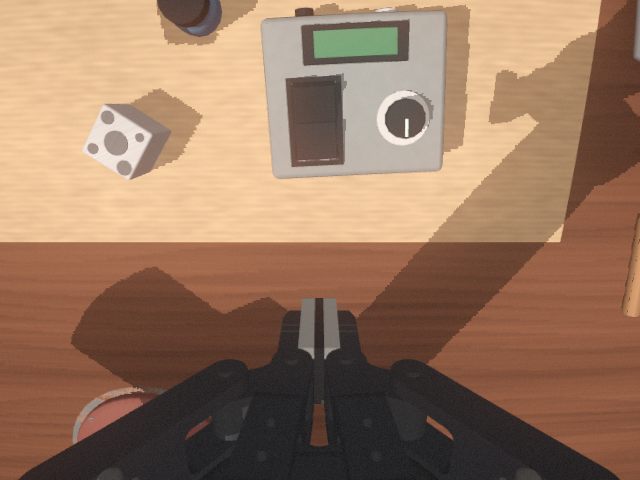

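The rocker has flipped. Its near end now lies low, with a gap to the frame at (316,163), and its far end at (316,78) stands up. Next is the handle: rise, then move over.

Call:
play_rows --series '[[0,[0,0,-0.9],[0,0,0]],[0,[0,0,-0.9],[0,0,0]],[0,[0,-0.9,-0.6],[0,0,0]],[0,[0,-1,0],[0,0,0]],[0,[0,-1,0],[0,0,0]],[0,[0,-1,0],[0,0,0]],[0,[0,-1,0],[0,0,0]],[0,[0,-0.8,0],[0,0,0]]]'

```text
t: 5.68
tool_pos: [0.3663, 0.066, 0.3759]
tool_rot: [-3.141, -0.007, 0.005]
contact_force: [-0.5, -0.4, 0.1]
opening: -0.0002
grip_force: 0.0
```

Call:
play_rows --series '[[0,[0,0,0],[0,0,0]],[0,[0,0,0],[0,0,0]]]'

```text
t: 5.92
tool_pos: [0.3665, 0.0637, 0.3767]
tool_rot: [3.141, 0.005, -0.005]
contact_force: [-0.3, -0.3, 0.1]
opening: 0.0002
grip_force: 0.0
```

```bash
python3 - <<'E'
from station import ctrl, imaging
import cv2,pickle
o=ctrl.get_obs();im=imaging.get_image("wrist")
pickle.dump((o,im),open("w3.pkl","wb"));print(o["tool_pos"],o["tool_rot"])
cv2.imwrite("pics/w3.png",im["color"])
E
```

```text
[0.36649009 0.06374142 0.37670694] [ 3.1414363   0.00517216 -0.00466214]
```

View pics/w3.png

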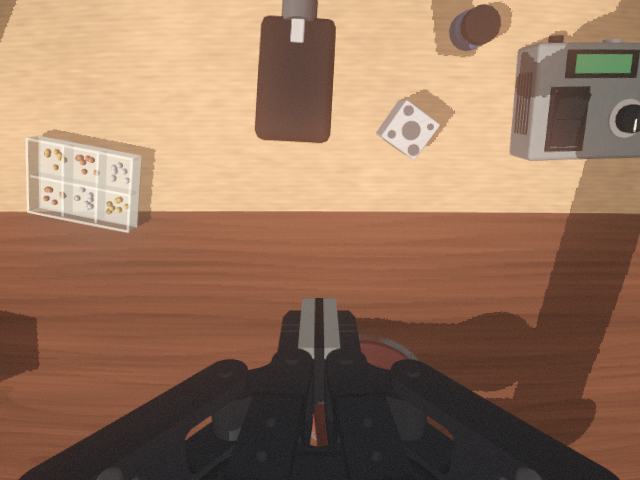

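The black paddle is clear in the wrist view, with its outer edge at (256..330,139), its inner edge at (262..335,18) and its centre at about (296,78).

```bash
python3 - <<'E'
from h import *
np.set_printoptions(precision=4,suppress=True)
o,im=pickle.load(open("w3.pkl","rb"))
for uv,z in(((256,137),.279),((330,141),.279),((335,21),.255),((262,17),.255),((296,78),.267)):print(onz(im,uv,z,o))
E
```

```text
[0.4301 0.101  0.279 ]
[0.4278 0.0571 0.279 ]
[0.4973 0.0541 0.255 ]
[0.4995 0.0982 0.255 ]
[0.4637 0.0774 0.267 ]
```

The wrist gives (0.464,0.078) and the scene (0.468,0.085). Both fit the 46 x 72 mm paddle, so I'll aim at (0.465,0.080).

Call:
play_rows --series '[[0,[0.7,-0.1,0],[0,0,0]],[0,[0.7,-0.12,0],[0,0,0]],[0,[0.57,-0.1,0.4],[0,0,0]],[0,[0,0,0.6],[0,0,0]],[0,[0,0,0.6],[0,0,0]],[0,[0,0,0],[0,0,0]],[0,[0,0,0],[0,0,0]]]'

```text
t: 6.85
tool_pos: [0.4653, 0.0792, 0.2994]
tool_rot: [3.142, 0.002, 0.002]
contact_force: [-0.1, 0.5, -0.2]
opening: -0.0003
grip_force: 0.0
```

Call:
play_rows --series '[[0,[0,0,0.14],[0,0,0]],[0,[0,0,0.14],[0,0,0]],[0,[0,0,0.14],[0,0,0]],[0,[0,0,0.14],[0,0,0]],[0,[0,0,0.14],[0,0,0]],[0,[0,0,0.14],[0,0,0]],[0,[0,0,0.14],[0,0,0]],[0,[0,0,0],[0,0,0]]]'

```text
t: 7.85
tool_pos: [0.4646, 0.08, 0.2484]
tool_rot: [-3.141, -0.004, 0.001]
contact_force: [-1.5, 1.3, 3.4]
opening: -0.0001
grip_force: 1.4
```

Contact force is 3.4 N, as expected. I'll keep pressing; about 80 mm remain.

Call:
play_rows --series '[[0,[0,0,0.16],[0,0,0]],[0,[0,0,0.16],[0,0,0]],[0,[0,0,0.16],[0,0,0]],[0,[0,0,0.16],[0,0,0]],[0,[0,0,0.16],[0,0,0]],[0,[0,0,0.16],[0,0,0]],[0,[0,0,0.16],[0,0,0]],[0,[0,0,0],[0,0,0]]]'

```text
t: 8.85
tool_pos: [0.4649, 0.0799, 0.1926]
tool_rot: [3.142, 0.004, 0.001]
contact_force: [-1.1, -0.1, 3.2]
opening: 0.0001
grip_force: 1.5
```

Call:
play_rows --series '[[0,[0,0,0.1],[0,0,0]],[0,[0,0,0.1],[0,0,0]],[0,[0,0,0.1],[0,0,0]],[0,[0,0,0.1],[0,0,0]],[0,[0,0,0],[0,0,0]]]'

```text
t: 9.48
tool_pos: [0.4645, 0.08, 0.1727]
tool_rot: [-3.142, -0.004, 0.001]
contact_force: [2.1, -0.8, 3.1]
opening: -0.0001
grip_force: 1.5
```

Call:
play_rows --series '[[0,[0,0,0.06],[0,0,0]],[0,[0,0,0.06],[0,0,0]],[0,[0,0,0.04],[0,0,0]],[0,[0,0,0.04],[0,0,0]],[0,[0,0,0],[0,0,0]],[0,[0,0,0],[0,0,0]]]'

```text
t: 10.22
tool_pos: [0.4654, 0.08, 0.1642]
tool_rot: [3.142, 0.004, 0.003]
contact_force: [2.1, 0.0, 7.0]
opening: 0.0002
grip_force: 3.0
```

Call:
play_rows --series '[[0,[0,0,0.03],[0,0,0]],[0,[0,0,0.03],[0,0,0]],[0,[0,0,0],[0,0,0]],[0,[0,0,0],[0,0,0]],[0,[0,0,0],[0,0,0]],[0,[0,0,0],[0,0,0]]]'

```text
t: 10.98
tool_pos: [0.466, 0.08, 0.1622]
tool_rot: [3.141, 0.004, 0.005]
contact_force: [0.7, -0.0, 9.6]
opening: 0.0
grip_force: 4.7
```

```bash
python3 - <<'E'
from station import ctrl, imaging
import cv2,numpy as np
s=imaging.get_image("side")["color"];c=imaging.get_image("scene")["color"]
z=lambda i:cv2.resize(i,(400,300),interpolation=cv2.INTER_CUBIC)
cv2.imwrite("pics/f.png",np.hstack([z(s[125:275,215:415]),z(c[205:355,270:470])]))
E
```

```text
(no output)
```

View pics/f.png

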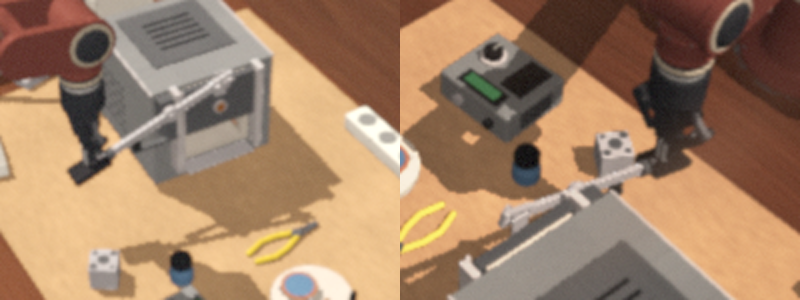

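The side view shows the door up with the mouth open at (215,135), and the fingertips on the pressed paddle at (90,165). The lever is on its buffer at 9.6 N, and nothing else has moved.

```bash
python3 -c "
from station import ctrl
print(ctrl.finish_job())"
```

```text
the job is handed in; nothing more can be done
None
```

I handed the job in at about 11 s: the kiln is switched off, the door was then opened fully, and the fingertips still hold the handle down on its buffer at about 9.6 N; no verdict came back.

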